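Put the charged battery back into the shop scale

ROBOT

A 6-joint arm with a two-finger parallel gripper is mounted at the origin on the work surface. World frame = base frame: x ahead of the robot, y to its left, z up, the work surface at z = 0. Lengths are in m, angles in rad, forces in N, time in s.
With the tool pointing down it reaches from about 0.25 to 0.775 m from the base axis. Payload 4 kg.
Tool frame: the origin (TCP) lies at the very end of the fingers, on their centre line; the grasp point (between the pads) lies 19 mm behind it; x points along the fingers, y is the direction in which the jaws open and shut, and the axes are right-handed (so a half turn about x gives the same grasp; the last joint's range is limited). The gripper opens to 94 mm and grips with 3 to 60 N. Pads are 16 mm wide; open, the fingers measure 119 mm over their backs; the gripper's body (75 mm by 177 mm) begins 78 mm behind the grasp point.
Start: joints at [1.213, 0.087, 1.371, -0, 1.684, -0.103], TCP at [0.139, 0.532, 0.206] pointing down, gripper open.
Joint ranges: [-3.1, 3.1], [-0.76, 2.03], [0.27, 2.55], [-1.08, 4.22], [0.17, 2.65], [-2.57, 2.57]. Speed limits (rad/s): [2.79, 2.79, 3.14, 3.14, 3.14, 3.14].

INTERFACE

Orientations are given as [roll, pitch, yaw] about the fixed x, y, z axes, in that order (R = Rz(yaw) Ry(pitch) Rx(roll)).
In Python, from bench import robot gives the robot as it stands.
- The arm moves only by the tool carry_out, never from a script. Its argument "targets" is a list of rows, each a list of 5 numbers: the closure, from 0 (fully open) to 1 (shut), then the shift along the tool's x, y, z in cm, then the turn about the tool's x in degrees. In form: [[fingers, tx, ty, tz, turn], ...]. A call has 1 to 20 rows; each row shifts and turns the commanded pose from where the row before left it, along the tool's axes as they then stand; what a row does not reach is not made up. A row lasts 1/10 s, in which the tool goes at most 50 mm and 8.59 degrees, less where a joint would pass 70% of its speed; a pose out of reach is approached as far as the arm can. A call is refused whole if a number of a shift passes 5 or a number of a turn 8.59, either way. A call with a gripper value outside its range is refused whole. The fingers move at their own pace and stop on an object; the grip force is fixed at half the most. Time passes only in rows, so rows that do not move let the fingers close. It gives the time, the measured TCP pose, the force and the opening at its end, in the units of the state.
- robot.get_obs(): the state, without advancing time (a new reading comes with each control period).
- robot.snapshot(name): name is "side" or "top"; returns a dict with "image" (480x640x3 uint8, red, green, blue), "camera_matrix" (3x3 intrinsics, pixels), "pose" (4x4, takes a point from camera to world coordinates). Camera axes: x right, y up, looking along -z (the intrinsics and any distortion apply to the point x, -y, -z); pixel columns grow to the right and rows downward; lengths in m; the calibration is good to about 2 mm. A picture is of the moment at which its call begins. There is no depth.
- robot.close_job(): hands the job in, once; it reports no verdict.
The state is a dict: "time": time; "joint_positions": joint angles; "qvel": joint speeds; "joint_torque": joint torques, N m; "tool_pos": TCP position; "ee_rot": TCP orientation; "wrist_force": force on the tool from outside, world axes, zero at the start; "wrist_torque": the same for the moment, N m; "width": finger opening in m.
Only numpy, scipy, OpenCV 4.12 (cv2) and the standard library are available. Lean on these libraries where they do the work, as an engineer would, in place of code of your own. Each camera call takes 0.05 s, during which the arm holds its last target. There are 200 camera calls.

TASK

The scale's battery pack has finished charging. Press down the catch tab of the charger so that the pack springs loose, draw the pack out along the charger's rails, then slide it along the rails of the battery bay on the side of the scale until the spring catch clicks up behind it, and let go. Feel your way and do not force anything - a push of 15 to 20 N is plenty - and leave the other things on the counter and on the scale where they are.

Things in the scene. Friction and masses are not known exactly. Their poses are not given: they have to be found in the camera images.
- pack_center (a point): Battery pack, dark plastic, 80 mm long (x), 50 mm high: a body 40 mm wide (y) on a base flange 56 mm wide, 6 mm thick, with a round nose; about 0.4 kg. The point is its centre, 25 mm above its underside; x points along its length to the terminal end, which enters a bay first; z up. It starts latched in the charger. Grip it across its 40 mm body, above the rails.
- pack: The battery pack as a whole: same axes as its centre point, origin in the middle of its underside.
- charger: Charger: dark low box 150 (x) x 122 mm, fixed on the counter, two rails on top along x. The rails are 72 mm wide over all and stand 13 mm above the floor on which the pack slides (34 mm above the counter); their lips reach over the pack's flange, so it can be lifted only when drawn out completely (100 mm). Behind the rails a hump 36 mm above that floor. Origin under the rails, 50 mm inside the mouth.
- charger_mouth (a point): Middle of the open front end of the charger's rails, at the level of their floor; x points into the charger, z up; the pack leaves towards -x. Latched, the pack's centre is 48 mm inside. When the catch is pressed, a sprung terminal block at the inner end (7 N) pushes the pack out by 12 mm, past the catch; from there it must be drawn out by hand.
- charger_tab (a point): Catch tab of the charger: grey ribbed tab 36 (x) x 30 mm that sticks out in front of the mouth; the point is the middle of its upper face, 26 mm in front of the mouth, 3 mm below the rails' floor. Pressed straight down against a light spring (1 to 3 N) it stops hard after 6 mm; the pack is freed after 4 mm. The pack, sprung out, then ends 22 mm from this point.
- charger_catch (a joint): Travel of the charger's catch in m: 0 up, 0.006 fully pressed; a pack lying over it holds it down at about 0.004.
- scale: Shop scale: light grey housing 340 (x) x 320 mm with a steel weighing plate on top (97 mm high), fixed on the counter; origin under its middle. Its empty battery bay is a low shelf on its -y flank with rails of the same form and size as the charger's, their middle line 68 mm from the housing wall and plate edge; the bay's end housing is 30 mm higher than the rails' floor.
- scale_mouth (a point): Middle of the open front end (mouth) of the bay's rails at the level of their floor, 34 mm above the counter; x points along the rails into the bay, y to the housing, z up. The mouth is flared 5 mm at the sides, 4 mm above and below, over the 15 mm in front of the point. Inside, the pack has 1.5 mm play each side and 2 mm in height.
- scale_catch (a joint): Travel of the scale's catch in m: 0 up (bay empty, or pack latched with the tooth standing behind it), about 0.004 while the pack lies over it. It lies in the mouth, with a tab like the charger's but only 14 mm wide; the pack's front end pushes it down by its ramp and it rubs under the pack until the pack is in. Leave it to the pack: it need not be pressed.
- scale_ejector (a joint): Travel of the bay's sprung terminal block in m: 0 out, 0.012 pack latched, 0.014 hard stop. Catch and block are one unit, set deeper or shallower in slots; how deep is not measured: the pack latches with its centre anywhere from 37 to 59 mm inside the mouth; the hard stop is 2 mm further. The block pushes back over the last 12 mm (7 to 9 N, with rubbing up to 14 N); unlatched, the pack springs back.
- apple_plate: Bystander: apple, 74 mm wide, 66 mm high, lying on the scale's weighing plate; origin under its centre.
- apple_counter: Bystander: apple, 74 mm wide, 66 mm high, on the counter in front of the scale; origin under its centre.
- calculator: Bystander: pocket calculator 125 (x) x 75 x 12 mm on the counter; origin under its centre.
- spice_jar: Bystander: jar 60 mm across, 100 mm high, beside the charger; origin under its centre.
- tape_roll: Bystander: roll of tape 72 mm across, 24 mm high, lying on the counter; origin under its centre.
- soap_carton: Bystander: soap carton 50 (x) x 85 x 35 mm, behind the scale's battery bay; origin under its centre.
- stapler: Bystander: stapler 130 (x) x 30 x 38 mm behind the charger; origin under its centre.
Not all that is in view belongs to the job. What is shaped like the pack but purple is not meant. Of the things that look like the charger, the smaller one is meant.

How it is judged:
On the way, in this order (a step that is already met when the one before it is completed fails the run):
1. the charger's catch tab is pressed down at least 4 mm by the fingers (value of joint charger_catch above 0.004 m and contact force between the fingers and charger_catch above 1 N), for 0.04 s.
2. the pack is drawn right out of the charger's rails (distance between pack_center and charger_mouth above 0.075 m), for 0.1 s.
At the end, for the whole second after the job is handed in: The pack is at rest in the scale's bay, its centre 34 to 63 mm inside the mouth, within 4 mm of the rails' middle line, straight and level within 0.08 rad, the scale's catch up again behind it (within 1.5 mm) and the terminal block pushed in more than 9 mm; the pack is let go (x of pack_center in the frame of scale_mouth between 0.034 and 0.063 m and y of pack_center in the frame of scale_mouth between -0.004 and 0.004 m and z of pack_center in the frame of scale_mouth between 0.021 and 0.03 m and angle between the x axis of pack_center and the x axis of scale_mouth, either way round below 0.08 rad and angle between pack_center's own z axis and vertical below 0.08 rad and value of joint scale_catch below 0.0015 m and value of joint scale_ejector above 0.009 m and linear speed of pack below 0.01 m/s); the robot touches nothing.
It fails at once if the pack is forced against the rails, catch or terminal block of the scale or of the charger with more than 30 N (contact force between pack and scale above 30 N or contact force between pack and scale_catch above 30 N or contact force between pack and scale_ejector above 30 N or contact force between pack and charger above 30 N or contact force between pack and charger_catch above 30 N).
It fails at once if the fingers press the charger or its catch, or the scale or its catch, with more than 30 N (contact force between the fingers and charger above 30 N or contact force between the fingers and charger_catch above 30 N or contact force between the fingers and scale above 30 N or contact force between the fingers and scale_catch above 30 N).
It fails at once if a bystander is moved more than 30 mm (distance of any of apple_plate, apple_counter, calculator, spice_jar, tape_roll, soap_carton, stapler from where it was at the start of the episode above 0.03 m).
It also fails if it takes over 72 s, if anything falls off the work surface, if the arm or the gripper's body presses on something with over 40 N, if the wrist force passes 120 N, or if a joint passes its speed limit or range.

## Working session

There is one attempt and no reset: what is moved stays moved. The work goes in short steps, Python scripts to look and compute and a tool call to move; the robot and the scene stay as the last step left them, time stands still between calls to the robot, and variables do not carry over. Pictures are saved under pics/ and viewed, about 8 in all and at most 12, crops included, and the job is handed in when it is done.

Besides the shell and the picture viewer there is one more tool, called as a command line: name --pt "numbers of a row" for each row, then --argument value for the rest. carry_out: Moves the arm, as the interface text tells. Its arguments: {"type":"object","properties":{"targets":{"type":"array","items":{"type":"array","items":{"type":"number"}}}},"required":["targets"]}

```bash
mkdir -p pics; ls
cat > h.py <<'E'
import numpy as np, cv2
from bench import robot
def snap(n,f):
    s=robot.snapshot(n); cv2.imwrite(f'pics/{f}.png',s['image'][:,:,::-1]); np.savez(f'pics/{f}.npz',K=s['camera_matrix'],P=s['pose']); return s
def ray(f,u,v):
    d=np.load(f'pics/{f}.npz'); k=np.linalg.inv(d['K'])@[u,v,1]; P=d['P']
    return P[:3,3],P[:3,:3]@[k[0],-k[1],-k[2]]
def atz(f,u,v,z):
    o,d=ray(f,u,v); return o+d*(z-o[2])/d[2]
def proj(f,p):
    d=np.load(f'pics/{f}.npz'); P=d['P']; c=P[:3,:3].T@(np.array(p)-P[:3,3]); q=d['K']@[c[0],-c[1],-c[2]]; return q[:2]/q[2]
def tri(*obs):
    A=np.zeros((3,3));b=np.zeros(3)
    for o in obs:
        p,d=ray(*o); d=d/np.linalg.norm(d); M=np.eye(3)-np.outer(d,d); A+=M;b+=M@p
    return np.linalg.solve(A,b)
E
python3 - <<'E'
from h import *
for n in('top','side'):
    s=snap(n,n+'0'); print(n,s.keys(),s['camera_matrix'].tolist(),s['pose'].round(3).tolist())
print(robot.get_obs())
E
```

```text
pics
top dict_keys(['image', 'camera_matrix', 'pose']) [[499.74305315445343, 0.0, 314.1554105064708], [0.0, 499.74305315445343, 241.30209765028957], [0.0, 0.0, 1.0]] [[0.022, 0.995, -0.099, 0.379], [-1.0, 0.022, 0.005, 0.017], [0.008, 0.099, 0.995, 1.255], [0.0, 0.0, 0.0, 1.0]]
side dict_keys(['image', 'camera_matrix', 'pose']) [[442.8088805515056, 0.0, 317.45392532491246], [0.0, 442.8088805515056, 240.51443282375567], [0.0, 0.0, 1.0]] [[-0.979, 0.113, -0.168, 0.311], [-0.202, -0.523, 0.828, 0.74], [0.005, 0.845, 0.535, 0.584], [0.0, 0.0, 0.0, 1.0]]
{'time': 0.1, 'joint_positions': array([ 1.21289531e+00,  8.78654864e-02,  1.37207265e+00, -2.90867544e-05,
        1.68359461e+00, -1.03127680e-01]), 'qvel': array([-0.00064548, -0.00155468, -0.00416497, -0.00214956, -0.00036176,
       -0.0021351 ]), 'joint_torque': array([ 1.33303780e-03, -3.41250908e+01, -3.03303051e+01,  7.19097024e-02,
        3.03559599e-02, -1.09276798e-04]), 'tool_pos': array([0.13847252, 0.53178177, 0.20444521]), 'ee_rot': array([-1.65902465,  1.56885602, -1.91380124]), 'wrist_force': array([0.06796341, 0.09944671, 0.52119569]), 'wrist_torque': array([ 0.0393981 , -0.01221969, -0.01750634]), 'width': 0.09401538970462299}
```

View pics/top0.png

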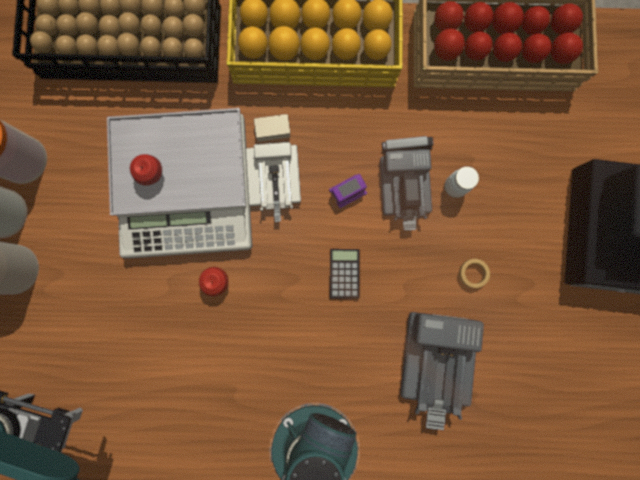

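View pics/side0.png

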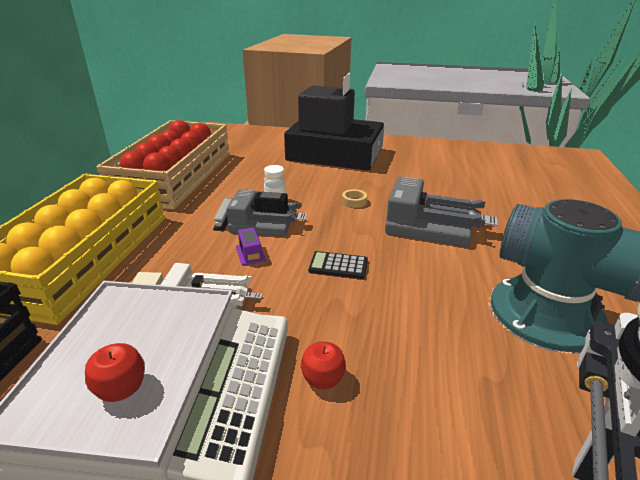

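The top view shows the candidates for the charger: the one at (407,185) and a larger one at (443,365). The smaller one, at (407,185), is meant. It holds the dark pack and has the stapler behind it and the jar beside it. The purple decoy is at (348,190), and the scale bay is at (273,180) with its mouth towards the robot. I'll confirm with enlarged crops.

Run:
```python
import cv2,numpy as np
a=cv2.imread('pics/top0.png');b=cv2.imread('pics/side0.png')
def c(i,x,y,w,h,s): return cv2.resize(i[y:y+h,x:x+w],None,fx=s,fy=s,interpolation=cv2.INTER_CUBIC)
t1=c(a,370,130,80,110,5);t2=c(a,235,110,80,110,5) # 400x550
cv2.imwrite('pics/c1.png',np.hstack([t1,t2]))
s1=c(b,210,180,110,64,6)[:, :] ; s2=c(b,160,255,110,60,6)
s=np.vstack([s1[:300],s2[:300]]);cv2.imwrite('pics/c2.png',s)
```

```text
(no output)
```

View pics/c1.png

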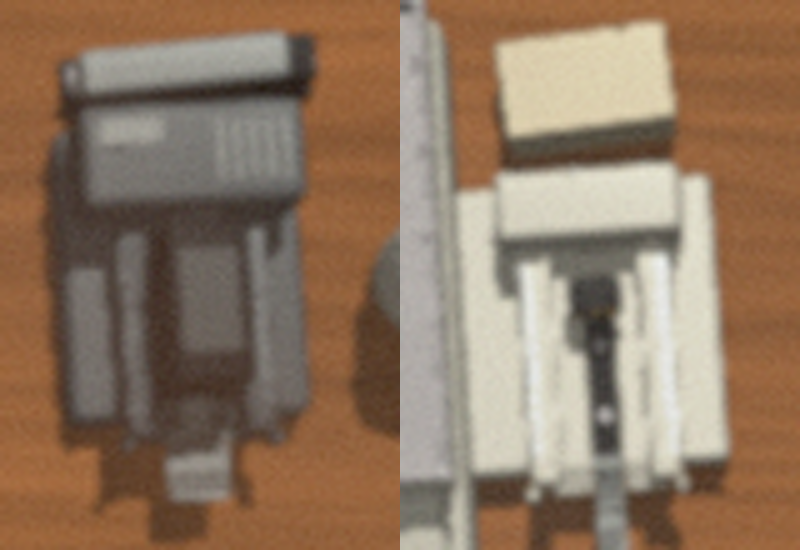

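View pics/c2.png

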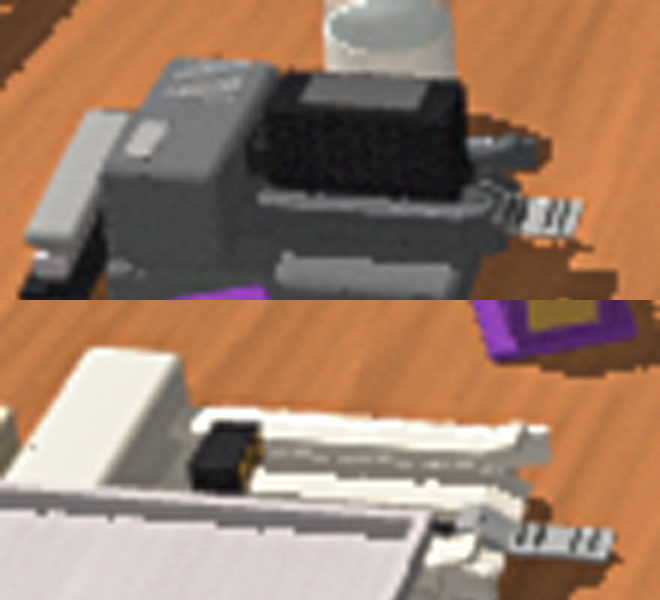

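Confirmed: the small charger has the dark pack latched, with its label, jar and stapler as described. The bay is empty. Next I triangulate the features.

Run:
```python
from h import *
T=lambda x,y:('top0',x/5+370,y/5+130)
B=lambda x,y:('top0',(x-400)/5+235,y/5+110)
S=lambda x,y:('side0',x/6+210,y/6+180)
Q=lambda x,y:('side0',x/6+160,(y-300)/6+255)
p=lambda n,v:print(n,(np.array(v)*1000).round(1))
p('label',tri(T(210.5,299),S(366,91)))
p('tabC',tri(T(199,478),S(543,216)))
for n,a,z in [('tabLfar',(165,458),.018),('tabRfar',(230,452),.018),('tabRn',(232,498),.018),('tabLn',(170,502),.018),
 ('railL0',(132,240),.034),('railL1',(138,430),.034),('railR0',(257,232),.034),('railR1',(272,432),.034),
 ('labLf',(178,248),.071),('labRf',(238,243),.071),('labRn',(243,350),.071),('labLn',(183,355),.071),
 ('humpLf',(80,106),.057),('humpRf',(292,98),.057),('humpRn',(302,197),.057),('humpLn',(90,205),.057)]:
    p(n,atz(*T(*a),z))
print('bay')
p('blockfront',tri(B(597,305),Q(235,427)))
p('tabend',tri(B(612,572),Q(592,543)))
for n,a,z in [('railL0',(535,265),.047),('railL1',(540,478),.047),('railR0',(650,255),.047),('railR1',(675,472),.047),
 ('flL',(533,495),.047),('flR',(685,487),.047),
 ('hLf',(497,170),.064),('hRf',(676,162),.064),('hRn',(680,235),.064),('hLn',(500,240),.064),
 ('shLn',(473,472),.025),('shRn',(727,458),.025),('shRf',(711,177),.025)]:
    p(n,atz(*B(*a),z))
```

```text
label [ 625.3 -219.8   82.7]
tabC [ 548.7 -224.9   28.8]
tabLfar [ 556.8 -210.5   18. ]
tabRfar [ 560.6 -243.    18. ]
tabRn [ 537.4 -244.    18. ]
tabLn [ 534.7 -213.1   18. ]
railL0 [ 663.7 -190.6   34. ]
railL1 [ 568.2 -194.1   34. ]
railR0 [ 669.2 -253.    34. ]
railR1 [ 568.7 -260.4   34. ]
labLf [ 651.6 -206.6   71. ]
labRf [ 654.8 -235.6   71. ]
labRn [ 602.4 -238.1   71. ]
labLn [ 599.3 -209.2   71. ]
humpLf [ 724.7 -160.8   57. ]
humpRf [ 731.2 -265.1   57. ]
humpRn [ 681.7 -269.9   57. ]
humpLn [ 675.3 -166.1   57. ]
bay
blockfront [669.4 111.8  65. ]
tabend [548.5 104.2  31. ]
railL0 [690.6 143.5  47. ]
railL1 [584.4 137.7  47. ]
railR0 [696.9  87.   47. ]
railR1 [588.8  71.8  47. ]
flL [575.9 140.8  47. ]
flR [581.5  66.7  47. ]
hLf [733.1 161.8  64. ]
hRf [739.1  74.6  64. ]
hRn [702.8  71.7  64. ]
hLn [698.2 159.1  64. ]
shLn [590.4 173.3  25. ]
shRn [600.3  47.1  25. ]
shRf [743.6  58.6  25. ]
```

Triangulation puts the pack top at 83 mm and the tab at 29 mm. So it is the charger's *floor* that stands 34 mm above the counter, like the bay's. I'll redo the fit with these heights as a model fit of known geometry.

```bash
cat > fit.py <<'E'
from h import *
T=lambda x,y:('top0',x/5+370,y/5+130)
B=lambda x,y:('top0',(x-400)/5+235,y/5+110)
p=lambda n,v:print(n,(np.array(v)*1000).round(1))
R=lambda a:np.array(a)
def yaw(a,b): d=a-b; return np.degrees(np.arctan2(d[1],d[0])).round(2)
tab=[atz(*T(*a),.031) for a in[(165,458),(230,452),(232,498),(170,502)]]
lab=[atz(*T(*a),.084) for a in[(178,248),(238,243),(243,350),(183,355)]]
hump=[atz(*T(*a),.070) for a in[(80,106),(292,98),(302,197),(90,205)]]
rl=[atz(*T(*a),.047) for a in[(132,240),(138,430),(257,232),(272,432)]]
for n,c in(('tab',tab),('lab',lab),('hump',hump)):
    p(n,np.mean(c,0)); print(yaw(c[0],c[3]),yaw(c[1],c[2]),'across',yaw(c[0],c[1])-90, 'len',np.linalg.norm(c[0]-c[3]).round(4),np.linalg.norm(c[0]-c[1]).round(4))
print('rail',yaw(rl[0],rl[1]),yaw(rl[2],rl[3])); p('mid in',(rl[0]+rl[2])/2);p('mid out',(rl[1]+rl[3])/2)
print('bay')
h=[atz(*B(*a),.064) for a in[(497,170),(676,162),(680,235),(500,240)]]
sh=[atz(*B(*a),.034) for a in[(473,472),(727,458),(711,177)]]
p('hous',np.mean(h,0)); print(yaw(h[0],h[3]),yaw(h[1],h[2]),yaw(h[0],h[1])-90,yaw(h[3],h[2])-90)
for z in(.03,.021,.034):
  sh=[atz(*B(*a),z) for a in[(473,472),(727,458),(711,177)]]
  print('shelf',z,yaw(sh[2],sh[1]),yaw(sh[0],sh[1])-90);p('',sh)
rl=[atz(*B(*a),.047) for a in[(535,265),(540,478),(650,255),(675,472)]]
print('rails',yaw(rl[0],rl[1]),yaw(rl[2],rl[3]));p('in',(rl[0]+rl[2])/2);p('out',(rl[1]+rl[3])/2)
# scale plate edges full image
pl=[atz('top0',*a,.097) for a in[(108,118),(242,110),(249,207),(118,213)]]
print('plate',yaw(pl[1],pl[2]),yaw(pl[0],pl[3]),yaw(pl[0],pl[1])-90,yaw(pl[3],pl[2])-90);p('',pl)
E
python3 fit.py
```

```text
tab [ 545.6 -225.1   31. ]
6.67 2.55 across 6.599999999999994 len 0.022 0.0324
lab [ 624.3 -219.7   84. ]
2.83 2.69 across 6.159999999999997 len 0.0518 0.0289
hump [ 699.7 -213.    70. ]
6.07 5.59 across 3.5600000000000023 len 0.0492 0.1034
rail 2.08 4.24
mid in [ 663.4 -219.3   47. ]
mid out [ 566.4 -224.7   47. ]
bay
hous [718.3 116.8  64. ]
4.3 4.56 3.989999999999995 2.980000000000004
shelf 0.03 4.61 4.510000000000005
 [[589.5 172.7  30. ]
 [599.4  46.9  30. ]
 [742.1  58.4  30. ]]
shelf 0.021 4.61 4.510000000000005
 [[591.  173.8  21. ]
 [601.   47.2  21. ]
 [744.8  58.7  21. ]]
shelf 0.034 4.61 4.510000000000005
 [[588.8 172.1  34. ]
 [598.7  46.8  34. ]
 [740.9  58.3  34. ]]
rails 3.14 7.99
in [693.8 115.2  47. ]
out [586.6 104.7  47. ]
plate 6.04 9.34 4.920000000000002 3.9599999999999937
 [[778.4 507.8  97. ]
 [805.7 190.1  97. ]
 [571.8 165.3  97. ]
 [550.7 470.4  97. ]]
```

```bash
cat >> h.py <<'E'
from scipy.spatial.transform import Rotation as Ro
def Rt(o): return Ro.from_euler('xyz',o['ee_rot']).as_matrix()
def go(x,y,z,yawdeg):
    "total shift (cm, present tool axes), turn (deg about tool x); jaws across yaw"
    o=robot.get_obs(); R=Rt(o); d=R.T@(np.array([x,y,z])-o['tool_pos'])*100
    a=np.degrees(np.arctan2(R[1,1],R[0,1])); t=yawdeg+90
    turn=-((t-a+90)%180-90)
    print('t',o['time'],'pos',(o['tool_pos']*1000).round(1),'jaw yaw',(a-90).round(2),'down',R[:,0].round(3),'F',o['wrist_force'].round(2),'w',o['width'].round(4))
    print('shift cm',d.round(2),'turn',turn.round(2),'(or',(turn+180*(-1 if turn>0 else 1)).round(2),')')
E
python3 - <<'E'
from h import *
go(.551,-.225,.15,4.5)
print(Rt(robot.get_obs()).round(3))
print('jar',atz('top0',462,178,.1),'soap',atz('top0',272,125,.035))
E
```

```text
Traceback (most recent call last):
  File "h.py", line 24, in go
    print('t',o['time'],'pos',(o['tool_pos']*1000).round(1),'jaw yaw',(a-90).round(2),'down',R[:,0].round(3),'F',o['wrist_force'].round(2),'w',o['width'].round(4))
                                                                                                                                               ^^^^^^^^^^^^^^^^
AttributeError: 'float' object has no attribute 'round'
```

```bash
sed -i "s/o\['width'\].round(4)/round(o['width'],4)/" h.py
python3 - <<'E'
from h import *
go(.551,-.225,.15,4.5)
print(Rt(robot.get_obs()).round(3))
print('jar',atz('top0',462,178,.1),'soap',atz('top0',272,125,.035))
E
```

```text
t 0.1 pos [138.5 531.8 204.4] jaw yaw -14.6 down [-0.001 -0.002 -1.   ] F [0.07 0.1  0.52] w 0.094
shift cm [  5.56 -62.83  59.  ] turn -19.1 (or 160.9 )
[[-0.001  0.252  0.968]
 [-0.002  0.968 -0.252]
 [-1.    -0.002 -0.   ]]
jar [ 0.65189042 -0.33422457  0.1       ] soap [0.7915632  0.12277771 0.035     ]
```

carry_out --pt "0 0 0 0 -4.8" --pt "0 0 0 0 -4.8" --pt "0 0 0 0 -4.8" --pt "0 0 0 0 -4.7" --pt "0 0 -4 1.76 0" --pt "0 0 -4 1.76 0" --pt "0 0 -4 1.76 0" --pt "0 0 -4 1.76 0" --pt "0 0 -4 1.76 0" --pt "0 0 -4 1.76 0" --pt "0 0 -4 1.76 0" --pt "0 0 -4 1.76 0" --pt "0 0 -4 1.76 0" --pt "0 0 -4 1.76 0" --pt "0 0 -4 1.76 0" --pt "0 0 -4 1.76 0" --pt "1 0 -4 1.76 0" --pt "1 0 -4 1.76 0" --pt "1 0 -4 1.76 0" --pt "1 0 -4 1.76 0"

```text
time: 2.1
tool_pos: [0.4699, -0.0854, 0.205]
ee_rot: [2.193, 1.57, 2.271]
wrist_force: [0.1, -0.4, 0.3]
width: 0.0657
```

Run:
```python
from h import *
go(.551,-.225,.06,4.5); print(robot.get_obs()['joint_positions'].round(2))
```

```text
t 2.1 pos [469.9 -85.4 205. ] jaw yaw 4.47 down [-0.     0.001 -1.   ] F [ 0.06 -0.41  0.31] w 0.0657
shift cm [ 14.49 -14.56   7.01] turn -0.03 (or 179.97 )
[-0.3  -0.07  1.53  0.    1.68 -1.95]
```

carry_out --pt "1 0 -3.7 1.75 0" --pt "1 0 -3.7 1.75 0" --pt "1 0 -3.7 1.75 0" --pt "1 0 -3.5 1.75 0" --pt "1 3 0 0 0" --pt "1 3 0 0 0" --pt "1 3 0 0 0" --pt "1 3 0 0 0" --pt "1 1.5 0 0 0" --pt "1 0 0 0 0" --pt "1 0 0 0 0"

```text
time: 3.2
tool_pos: [0.5513, -0.2239, 0.0713]
ee_rot: [-0.498, 1.57, -0.42]
wrist_force: [-0.5, 0.0, 0.9]
width: 0.0005
```

Run:
```python
from h import *
go(.551,-.225,.031,4.5)
a=snap('top','top1');b=snap('side','side1')
for n in('top1','side1'):print(n,proj(n,robot.get_obs()['tool_pos']),proj(n,[.551,-.225,.031]))
c=lambda i,x,y:cv2.resize(i[y:y+100,x:x+80,::-1],None,fx=5,fy=5,interpolation=cv2.INTER_CUBIC)
cv2.imwrite('pics/c3.png',np.hstack([c(a['image'],370,150),c(b['image'],250,160)]))
```

```text
t 3.2 pos [ 551.3 -223.9   71.3] jaw yaw 4.5 down [ 0.001 -0.    -1.   ] F [-0.46  0.    0.88] w 0.0005
shift cm [ 4.03 -0.1  -0.04] turn 0.0 (or -180.0 )
top1 [413.01523162 220.49225115] [409.82651087 223.32477697]
side1 [300.05365153 200.77183173] [300.80258365 215.23497372]
```

View pics/c3.png

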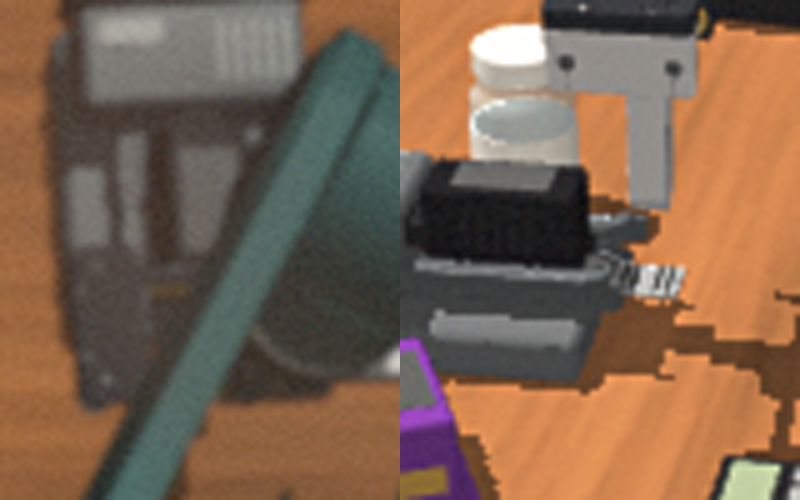

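The fingertips at side pixel (300,201) line up with the projection and stand over the tab at (300,216). Going down.

carry_out --pt "1 1.5 -0.1 0 0" --pt "1 1.5 0 0 0" --pt "1 0.5 0 0 0" --pt "1 0.3 0 0 0" --pt "1 0.15 0 0 0" --pt "1 0 0 0 0"

```text
time: 3.9
tool_pos: [0.5512, -0.2249, 0.0311]
ee_rot: [-0.412, 1.57, -0.333]
wrist_force: [0.9, -0.1, 0.3]
width: 0.0007
```

carry_out --pt "1 0.1 0 0 0" --pt "1 0.1 0 0 0" --pt "1 0.1 0 0 0" --pt "1 0 0 0 0"

```text
time: 4.3
tool_pos: [0.5515, -0.225, 0.0285]
ee_rot: [-0.474, 1.569, -0.395]
wrist_force: [0.3, 0.0, 2.6]
width: 0.0007
```

carry_out --pt "1 0.1 0 0 0" --pt "1 0.1 0 0 0" --pt "1 0 0 0 0"

```text
time: 4.6
tool_pos: [0.5512, -0.2248, 0.0258]
ee_rot: [-0.315, 1.57, -0.237]
wrist_force: [1.1, -0.2, 2.5]
width: 0.0005
```

carry_out --pt "1 0.1 0 0 0" --pt "1 0 0 0 0"

```text
time: 4.8
tool_pos: [0.5512, -0.2248, 0.0253]
ee_rot: [-0.409, 1.57, -0.331]
wrist_force: [0.7, -0.7, 3.2]
width: 0.0007
```

carry_out --pt "1 0.1 0 0 0" --pt "1 0 0 0 0" --pt "1 0 0 0 0"

```text
time: 5.1
tool_pos: [0.5513, -0.2249, 0.0251]
ee_rot: [-0.502, 1.57, -0.423]
wrist_force: [0.1, 0.5, 6.4]
width: 0.0005
```

Run:
```python
from h import *
go(.551,-.225,.031,4.5)
b=snap('side','side2')
c=lambda i,x,y:cv2.resize(i[y:y+80,x:x+100],None,fx=4,fy=4,interpolation=cv2.INTER_CUBIC)
cv2.imwrite('pics/c4.png',np.hstack([c(cv2.imread('pics/side1.png'),230,160),c(b['image'][:,:,::-1],230,160)]))
# measured dark-pack shift along x near rows 190..205
for f in('side1','side2'):
    g=cv2.imread(f'pics/{f}.png').max(2); print(f,g[196,240:306].tolist())
```

```text
t 5.1 pos [ 551.3 -224.9   25.1] jaw yaw 4.5 down [ 0.001 -0.    -1.   ] F [0.12 0.48 6.43] w 0.0005
shift cm [-0.59 -0.01 -0.03] turn 0.0 (or -180.0 )
side1 [127, 125, 125, 129, 145, 138, 140, 143, 152, 132, 130, 118, 98, 81, 58, 42, 40, 42, 42, 47, 98, 117, 115, 111, 112, 110, 111, 112, 112, 111, 112, 112, 112, 109, 112, 111, 109, 111, 112, 110, 64, 39, 41, 41, 43, 37, 25, 94, 214, 209, 206, 206, 203, 199, 197, 181, 146, 144, 146, 148, 146, 148, 143, 117, 143, 208]
side2 [130, 125, 128, 130, 145, 142, 143, 144, 155, 133, 131, 119, 98, 81, 62, 59, 77, 183, 210, 206, 159, 60, 39, 42, 42, 66, 113, 115, 113, 114, 114, 112, 114, 112, 115, 113, 112, 110, 111, 113, 120, 143, 145, 143, 138, 153, 151, 153, 155, 151, 155, 151, 149, 152, 147, 149, 146, 147, 149, 147, 146, 150, 148, 149, 148, 133]
```

The pack has sprung out: its label moved about 6 px (12 mm), and the tab hit its stop at z = 25 mm. That puts the floor at 34 mm, as measured. Now I grip the pack.

carry_out --pt "1 -1 0 0 0" --pt "0.5 -2.5 0 0 0" --pt "0 -3 0 0 0" --pt "0 -2 0 1 0" --pt "0 0 0 2.6 0" --pt "0 0 0 2.5 0" --pt "0 0 0 0 0" --pt "0 0 0 0 0" --pt "0 0 0 0 0" --pt "0 0 0 0 0" --pt "0 0 0 0 0" --pt "0 0 0 0 0" --pt "0 0 0 0 0" --pt "0 0 0 0 0" --pt "0 0 0 0 0"

```text
time: 6.65
tool_pos: [0.6117, -0.2199, 0.109]
ee_rot: [0.158, 1.571, 0.236]
wrist_force: [-0.1, -0.0, -0.0]
width: 0.0939
```

Run:
```python
from h import *
go(.6125,-.2203,.052,4.5)
```

```text
t 6.65 pos [ 611.7 -219.9  109. ] jaw yaw 4.5 down [ 0.  0. -1.] F [-0.1  -0.04 -0.01] w 0.0939
shift cm [ 5.7  -0.04  0.07] turn 0.0 (or -180.0 )
```

carry_out --pt "0 2 0 0 0" --pt "0 2 0 0 0" --pt "0 1.2 0 0 0" --pt "0 0.5 0 0 0" --pt "0 0 0 0 0" --pt "1 0 0 0 0" --pt "1 0 0 0 0" --pt "1 0 0 0 0" --pt "1 0 0 0 0" --pt "1 0 0 0 0" --pt "1 0 0 0 0" --pt "1 0 0 0 0" --pt "1 0 0 0 0" --pt "1 0 0 0 0" --pt "1 0 0 0 0"

```text
time: 8.15
tool_pos: [0.6117, -0.2199, 0.052]
ee_rot: [1.648, 1.571, 1.726]
wrist_force: [-0.3, 0.9, 0.1]
width: 0.0399
```

carry_out --pt "1 0 0 -0.2 0" --pt "1 0 0 -0.4 0" --pt "1 0 0 -0.4 0"

```text
time: 8.45
tool_pos: [0.6016, -0.2207, 0.052]
ee_rot: [0.06, 1.571, 0.138]
wrist_force: [0.2, 0.6, -0.6]
width: 0.0398
```

carry_out --pt "1 0 0 -0.5 0" --pt "1 0 0 -0.7 0" --pt "1 0 0 -0.8 0" --pt "1 0 0 -0.8 0"

```text
time: 8.85
tool_pos: [0.573, -0.223, 0.0519]
ee_rot: [2.335, 1.571, 2.413]
wrist_force: [0.7, 0.9, -1.1]
width: 0.0398
```

carry_out --pt "1 0 0 -0.8 0" --pt "1 0 0 -0.8 0" --pt "1 0 0 -0.8 0" --pt "1 0 0 -0.8 0" --pt "1 0 0 -0.8 0" --pt "1 0 0 -0.8 0" --pt "1 0 0 -0.8 0" --pt "1 0 0 -0.8 0" --pt "1 0 0 -0.8 0" --pt "1 0 0 -0.8 0" --pt "1 0 0 0 0"

```text
time: 9.95
tool_pos: [0.493, -0.2292, 0.0519]
ee_rot: [2.716, 1.57, 2.794]
wrist_force: [-0.4, 0.6, -3.2]
width: 0.0401
```

Run:
```python
from h import *
go(.520,.100,.070,4.5)
b=snap('side','side3')['image'][130:330,200:420,::-1]
cv2.imwrite('pics/c5.png',cv2.resize(b,None,fx=3,fy=3,interpolation=cv2.INTER_CUBIC))
```

```text
t 9.95 pos [ 493.  -229.2   51.9] jaw yaw 4.46 down [-0.001  0.    -1.   ] F [-0.4   0.61 -3.16] w 0.0401
shift cm [-1.81 32.61  5.25] turn -0.04 (or 179.96 )
```

View pics/c5.png

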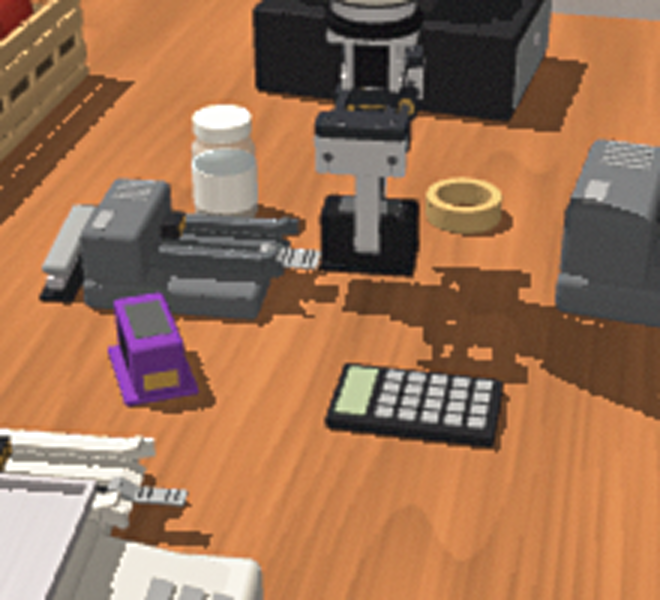

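The pack hangs level in the fingers, clear of the charger; the wrist reads -3.2 N, which fits its weight. Now I carry it to the front of the bay.

carry_out --pt "1 -2 0 0 0" --pt "1 -2 0 0 0" --pt "1 0 2 0.3 0" --pt "1 0 4 0.6 0" --pt "1 0 4 0.6 0" --pt "1 0 4 0.6 0" --pt "1 0 4 0.6 0" --pt "1 0 4 0.6 0" --pt "1 0 4 0.6 0" --pt "1 0 4 0.6 0" --pt "1 0 2.6 0.3 0" --pt "1 0 0 0 0" --pt "1 0 0 0 0"

```text
time: 11.3
tool_pos: [0.5165, 0.1, 0.092]
ee_rot: [-1.267, 1.57, -1.186]
wrist_force: [0.2, 0.5, -2.7]
width: 0.0397
```

Run:
```python
from h import *
go(.515,.0995,.055,4.5)
a=snap('top','top4')['image'];b=snap('side','side4')['image']
c=lambda i,x,y:cv2.resize(i[y:y+140,x:x+100,::-1],None,fx=4,fy=4,interpolation=cv2.INTER_CUBIC)
cv2.imwrite('pics/c6.png',np.hstack([c(a,230,120),c(b,190,200)]))
```

```text
t 11.3 pos [516.5 100.   92. ] jaw yaw 4.6 down [ 0.    -0.001 -1.   ] F [ 0.17  0.55 -2.66] w 0.0397
shift cm [ 3.7  -0.03 -0.15] turn 0.1 (or -179.9 )
```

View pics/c6.png

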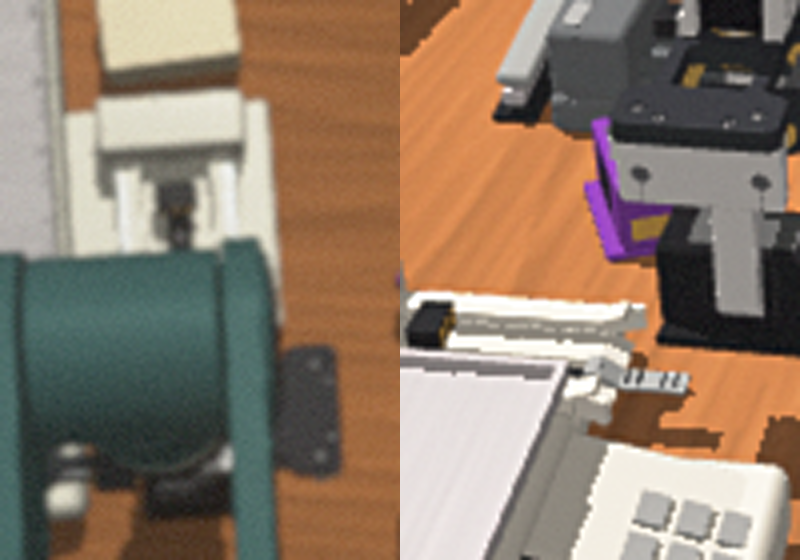

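Run:
```python
from h import *
g=cv2.imread('pics/top0.png').astype(float).mean(2)
pts=[]
for v in range(174,198,2):
    r=g[v,262:288]; w=np.clip(120-r,0,None); u=262+(w*np.arange(26)).sum()/w.sum()
    P=atz('top0',u,v,.034); pts.append(P); print(v,r.astype(int).tolist(),(P[:2]*1000).round(1))
pts=np.array(pts)[:,:2]; k=np.polyfit(pts[:,0],pts[:,1],1); print('slot yaw',np.degrees(np.arctan(k[0])),'y@593',np.polyval(k,.593))
print('tab rows')
for v in range(203,222,2): print(v,g[v,265:290].astype(int).tolist())
print('side tab', [ (atz('side0',x/6+160,(y-300)/6+255,.031)[:2]*1000).round(1) for x,y in[(515,525),(612,530),(605,558),(510,553)]])
```

```text
174 [217, 213, 207, 207, 204, 176, 132, 104, 98, 81, 62, 55, 49, 48, 54, 96, 154, 198, 210, 205, 182, 177, 201, 214, 222, 228] [666.7 115.2]
176 [218, 210, 211, 215, 207, 182, 134, 115, 104, 94, 64, 50, 53, 49, 51, 73, 120, 176, 205, 199, 186, 180, 201, 213, 218, 226] [661.6 114. ]
178 [218, 209, 211, 204, 196, 179, 146, 118, 102, 89, 66, 67, 81, 84, 74, 90, 146, 191, 210, 208, 205, 207, 208, 210, 213, 223] [656.6 114.8]
180 [220, 213, 209, 201, 199, 200, 187, 165, 151, 130, 91, 65, 75, 75, 65, 94, 154, 201, 212, 207, 208, 203, 200, 207, 217, 223] [651.6 112.5]
182 [224, 215, 205, 199, 192, 204, 209, 209, 206, 180, 130, 76, 60, 60, 67, 98, 153, 200, 210, 208, 205, 196, 190, 203, 216, 224] [646.5 111.6]
184 [227, 213, 206, 198, 188, 202, 207, 212, 208, 185, 137, 84, 63, 61, 64, 95, 155, 196, 210, 207, 192, 171, 175, 198, 215, 225] [641.5 111.2]
186 [226, 214, 205, 196, 193, 203, 209, 208, 207, 190, 140, 87, 64, 69, 65, 88, 143, 193, 209, 210, 203, 181, 174, 197, 212, 221] [636.4 110.8]
188 [220, 214, 207, 198, 199, 203, 207, 208, 208, 193, 156, 100, 70, 64, 64, 79, 127, 180, 205, 212,
[... 1289 characters left out ...]
63, 74, 95]
213 [66, 67, 66, 67, 65, 72, 66, 67, 83, 114, 142, 148, 150, 143, 130, 96, 73, 66, 67, 69, 60, 60, 64, 74, 83]
215 [71, 64, 67, 71, 67, 69, 66, 68, 83, 117, 142, 143, 141, 138, 133, 110, 93, 76, 77, 60, 66, 64, 60, 67, 69]
217 [84, 95, 102, 99, 99, 97, 100, 99, 97, 105, 121, 126, 125, 129, 133, 130, 117, 107, 89, 78, 63, 61, 66, 66, 61]
219 [89, 103, 110, 108, 110, 108, 110, 108, 95, 96, 116, 121, 124, 133, 143, 138, 119, 110, 97, 88, 81, 85, 84, 79, 71]
221 [111, 111, 112, 116, 109, 113, 115, 108, 96, 93, 106, 116, 113, 111, 118, 117, 115, 111, 108, 109, 113, 116, 108, 106, 107]
side tab [array([583.9, 101.3]), array([552. ,  97.1]), array([549.9, 111.2]), array([580.7, 115.2])]
```

carry_out --pt "1 1.5 0.05 0 0" --pt "1 1.5 0 0 0" --pt "1 0.8 0 0 0" --pt "1 0 0 0 0" --pt "1 0 0 0.6 0" --pt "1 0 0 0.6 0" --pt "1 0 0 0.5 0" --pt "1 0 0 0 0"

```text
time: 12.2
tool_pos: [0.5347, 0.1015, 0.0547]
ee_rot: [0.027, 1.569, 0.105]
wrist_force: [-0.4, -0.2, -3.4]
width: 0.0398
```

carry_out --pt "1 0 0 0.4 0" --pt "1 0 0 0.3 0" --pt "1 0 0 0.3 0" --pt "1 0 0 0 0"

```text
time: 12.6
tool_pos: [0.5436, 0.1022, 0.054]
ee_rot: [0.191, 1.57, 0.27]
wrist_force: [-0.1, 1.1, -2.9]
width: 0.0395
```

carry_out --pt "1 0.1 0 0.3 0" --pt "1 0 0 0.3 0" --pt "1 0 0 0.3 0" --pt "1 0 0 0 0"

```text
time: 13.0
tool_pos: [0.5526, 0.1029, 0.0531]
ee_rot: [0.288, 1.571, 0.367]
wrist_force: [0.3, 0.1, -0.8]
width: 0.0397
```

carry_out --pt "1 0 0 0.2 0" --pt "1 0 0 0.2 0" --pt "1 0 0 0 0"

```text
time: 13.3
tool_pos: [0.5566, 0.1032, 0.0532]
ee_rot: [0.077, 1.57, 0.156]
wrist_force: [-0.6, 0.3, -2.0]
width: 0.0399
```

carry_out --pt "1 0 0 0.3 0" --pt "1 0 0 0.3 0" --pt "1 0 0 0 0"

```text
time: 13.6
tool_pos: [0.5632, 0.1037, 0.0533]
ee_rot: [0.055, 1.569, 0.133]
wrist_force: [0.3, -0.5, -2.0]
width: 0.0399
```

carry_out --pt "1 0 0 0.3 0" --pt "1 0 0 0.3 0" --pt "1 0 0 0 0"

```text
time: 13.9
tool_pos: [0.5688, 0.1042, 0.0531]
ee_rot: [0.112, 1.57, 0.19]
wrist_force: [0.9, -0.2, -2.2]
width: 0.0399
```

carry_out --pt "1 0 0 0.3 0" --pt "1 0 0 0.3 0" --pt "1 0 0 0.3 0" --pt "1 0 0 0 0"

```text
time: 14.3
tool_pos: [0.5778, 0.1049, 0.053]
ee_rot: [0.144, 1.57, 0.222]
wrist_force: [0.4, -0.1, -1.9]
width: 0.0395
```

carry_out --pt "1 0 0 0.3 0" --pt "1 0 0 0.3 0" --pt "1 0 0 0.3 0" --pt "1 0 0 0 0"

```text
time: 14.7
tool_pos: [0.5868, 0.1056, 0.053]
ee_rot: [0.087, 1.57, 0.166]
wrist_force: [0.0, 0.4, -1.5]
width: 0.0401
```

carry_out --pt "1 0 0 0.4 0" --pt "1 0 0 0.4 0" --pt "1 0 0 0.4 0" --pt "1 0 0 0 0"

```text
time: 15.1
tool_pos: [0.5989, 0.1065, 0.053]
ee_rot: [0.143, 1.57, 0.221]
wrist_force: [0.8, -0.1, -1.7]
width: 0.0401
```

carry_out --pt "1 0 0 0.4 0" --pt "1 0 0 0.4 0" --pt "1 0 0 0.4 0" --pt "1 0 0 0 0"

```text
time: 15.5
tool_pos: [0.6108, 0.1075, 0.053]
ee_rot: [0.176, 1.57, 0.255]
wrist_force: [1.3, -0.8, -1.7]
width: 0.0396
```

Run:
```python
from h import *
go(.63,.11,.053,4.8)
b=snap('side','side5')['image'][200:330,140:300,::-1]
cv2.imwrite('pics/c7.png',cv2.resize(b,None,fx=4,fy=4,interpolation=cv2.INTER_CUBIC))
```

```text
t 15.5 pos [610.8 107.5  53. ] jaw yaw 4.5 down [ 0.001  0.    -1.   ] F [ 1.29 -0.83 -1.71] w 0.0396
shift cm [0.   0.1  1.93] turn -0.3 (or 179.7 )
```

View pics/c7.png

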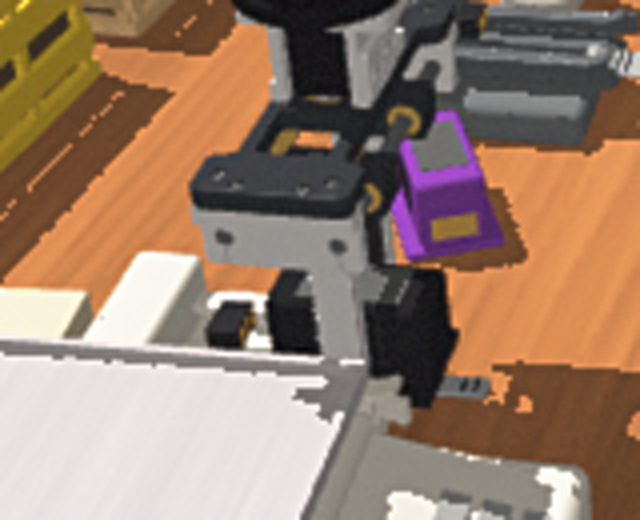

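The pack sits in the rails (crop 270–455), with the terminal block just ahead at (235,325). From here I feel forward.

carry_out --pt "1 0 0 0.3 0" --pt "1 0 0 0.3 0" --pt "1 0 0 0 0"

```text
time: 15.85
tool_pos: [0.6164, 0.108, 0.0529]
ee_rot: [0.488, 1.57, 0.567]
wrist_force: [0.2, 0.8, -1.7]
width: 0.0398
```

carry_out --pt "1 0 0 0.2 0" --pt "1 0 0 0.2 0" --pt "1 0 0 0 0"

```text
time: 16.15
tool_pos: [0.6203, 0.1084, 0.053]
ee_rot: [0.819, 1.57, 0.897]
wrist_force: [-0.4, 1.0, -2.7]
width: 0.0394
```

carry_out --pt "1 0 0 0.2 0" --pt "1 0 0 0.2 0" --pt "1 0 0 0 0"

```text
time: 16.45
tool_pos: [0.6243, 0.1087, 0.053]
ee_rot: [0.676, 1.57, 0.755]
wrist_force: [0.1, 0.7, -2.6]
width: 0.0397
```

carry_out --pt "1 0 0 0.2 0" --pt "1 0 0 0.2 0" --pt "1 0 0 0 0"

```text
time: 16.75
tool_pos: [0.6276, 0.109, 0.0528]
ee_rot: [2.918, 1.57, 2.997]
wrist_force: [-2.9, 1.7, -1.7]
width: 0.04
```

carry_out --pt "1 0 0 0.2 0" --pt "1 0 0 0.2 0" --pt "1 0 0 0 0"

```text
time: 17.05
tool_pos: [0.629, 0.1091, 0.0522]
ee_rot: [3.126, 1.563, -3.078]
wrist_force: [-8.1, 0.1, 1.7]
width: 0.0397
```

carry_out --pt "1 0 0 0.2 0" --pt "1 0 0 0.1 0" --pt "1 0 0 0 0"

```text
time: 17.35
tool_pos: [0.6317, 0.1093, 0.0523]
ee_rot: [3.127, 1.563, -3.077]
wrist_force: [-8.9, 0.7, 2.7]
width: 0.04
```

carry_out --pt "1 0 0 0.2 0" --pt "1 0 0 0.2 0" --pt "1 0 0 0 0"

```text
time: 17.65
tool_pos: [0.6354, 0.1097, 0.0523]
ee_rot: [3.119, 1.562, -3.085]
wrist_force: [-9.5, -0.8, 1.8]
width: 0.04
```

carry_out --pt "1 0 0 0.2 0" --pt "1 0 0 0 0"

```text
time: 17.85
tool_pos: [0.6373, 0.1099, 0.0523]
ee_rot: [3.118, 1.562, -3.086]
wrist_force: [-10.3, 0.7, 1.9]
width: 0.0396
```

carry_out --pt "1 0 0 0.15 0" --pt "1 0 0 0 0"

```text
time: 18.05
tool_pos: [0.6386, 0.11, 0.0523]
ee_rot: [3.121, 1.562, -3.083]
wrist_force: [-10.0, 0.4, 1.9]
width: 0.0396
```

carry_out --pt "1 0 0 0.1 0" --pt "1 0 0 0 0"

```text
time: 18.25
tool_pos: [0.6395, 0.1101, 0.0523]
ee_rot: [3.119, 1.561, -3.085]
wrist_force: [-10.3, -0.3, 2.5]
width: 0.0397
```

carry_out --pt "1 0 0 0.1 0" --pt "1 0 0 0 0"

```text
time: 18.45
tool_pos: [0.6405, 0.1102, 0.0523]
ee_rot: [3.124, 1.561, -3.08]
wrist_force: [-10.8, -0.4, 2.7]
width: 0.0399
```

carry_out --pt "1 0 0 0.1 0" --pt "1 0 0 0 0"

```text
time: 18.65
tool_pos: [0.6415, 0.1103, 0.0523]
ee_rot: [3.12, 1.561, -3.084]
wrist_force: [-10.4, 0.3, 2.9]
width: 0.0399
```

carry_out --pt "1 0 0 0.1 0" --pt "1 0 0 0 0"

```text
time: 18.85
tool_pos: [0.6418, 0.1103, 0.0523]
ee_rot: [3.132, 1.56, -3.072]
wrist_force: [-12.1, -0.1, 4.1]
width: 0.0396
```

carry_out --pt "1 0 0 0.1 0" --pt "1 0 0 0 0"

```text
time: 19.05
tool_pos: [0.6418, 0.1102, 0.0524]
ee_rot: [3.142, 1.557, -3.062]
wrist_force: [-14.8, 0.0, 4.7]
width: 0.04
```

That is the hard stop: force is rising and x no longer moves. I'll back off gently, still gripping, to see whether the latch holds.

carry_out --pt "1 0 0 -0.2 0" --pt "1 0 0 -0.2 0" --pt "1 0 0 0 0"

```text
time: 19.35
tool_pos: [0.6401, 0.1101, 0.0522]
ee_rot: [3.115, 1.563, -3.089]
wrist_force: [-8.5, 1.1, 0.4]
width: 0.0401
```

carry_out --pt "1 0 0 -0.2 0" --pt "1 0 0 0 0"

```text
time: 19.55
tool_pos: [0.6399, 0.1101, 0.0521]
ee_rot: [3.055, 1.567, 3.135]
wrist_force: [-5.7, 0.4, -2.2]
width: 0.04
```

carry_out --pt "1 0 0 -0.2 0" --pt "1 0 0 0 0"

```text
time: 19.75
tool_pos: [0.6397, 0.1101, 0.0522]
ee_rot: [0.785, 1.57, 0.864]
wrist_force: [0.0, 1.9, -5.8]
width: 0.0398
```

The position holds at 640 mm while the push fades to 0 N, so it is latched. Let go and rise.

carry_out --pt "0.35 0 0 0 0" --pt "0.35 0 0 0 0" --pt "0.35 0 0 0 0" --pt "0.35 0 0 0 0" --pt "0.35 0 0 0 0" --pt "0.35 0 0 0 0" --pt "0.35 -0.5 0 0 0" --pt "0.35 -2 0 0 0" --pt "0.35 -3 0 0 0" --pt "0.35 -4 0 0 0" --pt "0.35 -3 0 0 0" --pt "0.35 0 0 -3 0" --pt "0.35 0 0 -4 0" --pt "0.35 0 0 -4 0" --pt "0.35 0 0 -4 0" --pt "0.35 0 0 -4 0" --pt "0.35 0 0 0 0"

```text
time: 21.45
tool_pos: [0.4458, 0.0948, 0.178]
ee_rot: [3.053, 1.569, 3.132]
wrist_force: [-0.3, 0.9, -0.5]
width: 0.0612
```

Run:
```python
from h import *
go(.63,.11,.053,4.8)
a=snap('top','top6')['image'];b=snap('side','side6')['image']
c=lambda i,x,y:cv2.resize(i[y:y+120,x:x+100,::-1],None,fx=4,fy=4,interpolation=cv2.INTER_CUBIC)
cv2.imwrite('pics/c8.png',np.hstack([c(a,230,110),c(b,165,220)]))
```

```text
t 21.45 pos [445.8  94.8 178. ] jaw yaw 4.54 down [-0.001  0.    -1.   ] F [-0.28  0.86 -0.5 ] w 0.0612
shift cm [12.48  0.06 18.5 ] turn -0.26 (or 179.74 )
```

View pics/c8.png

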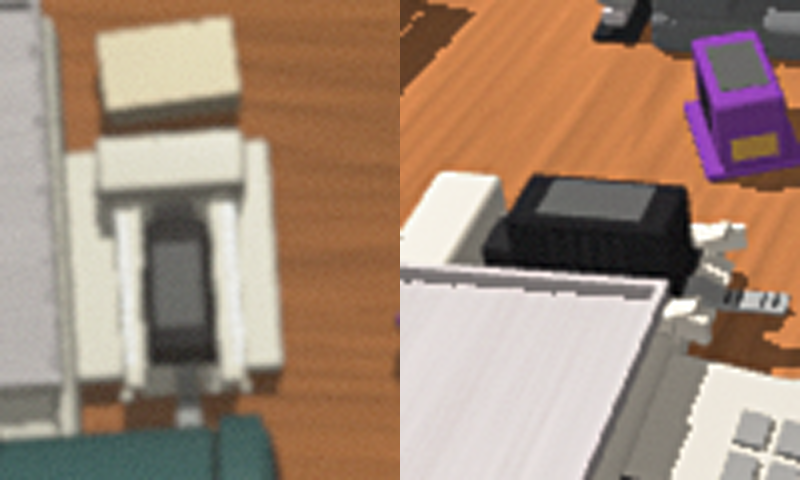

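Run:
```python
from h import *
print('label',(atz('top6',179/4+230,284/4+110,.084)*1000).round(1),(tri(('top6',179/4+230,284/4+110),('side6',198/4+165+0,201/4+220))*1000).round(1))
A=cv2.imread('pics/side0.png').astype(float).mean(2);B=cv2.imread('pics/side6.png').astype(float).mean(2)
for dv in(-2,-1,0,1,2):print(dv,np.abs(A[290:302,248:261]-B[290+dv:302+dv,248:261]).mean().round(1))
```

```text
label [638.  107.9  84. ] [639.3 108.3  81.5]
-2 37.3
-1 25.3
0 10.3
1 23.1
2 37.3
```

The pack's centre is about 46 mm inside the mouth and has not sprung back. The catch tab is at its original "up" pixels (no shift). Handing in.

```bash
python3 -c "
from bench import robot
print(robot.close_job())"
```

```text
the job is handed in; nothing more can be done
None
```

The battery pack is in the scale's bay, latched and let go, and the job is handed in. No verdict was reported.

- **Charger:** I pressed the catch tab of the smaller charger to its hard stop at about 6 N. The pack sprang out about 12 mm, and I drew it clear of the rails with almost no resistance.
- **Bay:** The pack slid in without side force. It met the sprung block at about 8 N, and I pushed until the hard stop at about 15 N.
- **Latch check:** When I backed off, the pack's position held while the push faded from 15 N to 0. After release it did not spring back: its centre is about 46 mm inside the mouth. The scale's catch tab is at the same pixels as when the bay was empty, so it is up.
- **Sideways position:** In the last picture the pack measured about 2 mm off my line for the rails. That is within the measuring error, and the pack is held between the rails.
- **Heights:** I first took the charger's rail floor to be 21 mm high. Triangulation and the tab's stop both gave 34 mm, which I used.
- **Bystanders:** I saw none moved in the pictures I looked at, but I did not measure each one at the end.

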